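# Load the griddle cook's seasoning caddy

## Robot

A 6-joint arm with a two-finger parallel gripper is mounted at the origin on the work surface. World frame = base frame: x ahead of the robot, y to its left, z up, the work surface at z = 0. Lengths are in m, angles in rad, forces in N, time in s.
With the tool pointing down it reaches from about 0.35 to 0.975 m from the base axis. Payload 4.9 kg.
Tool frame: the origin (TCP) lies midway between the tips of the shut fingers; the grasp point (between the pads) lies 19 mm behind it; z points along the fingers, y is the line along which they close (so a half turn about z gives the same grasp; the last joint's range is limited). The gripper opens to 85 mm and grips with 20 to 120 N. Pads are 22 mm wide; open, the fingers measure 114 mm over their backs; the gripper's body (76 mm by 85 mm) begins 54 mm behind the grasp point. The pads swing forward as they close: fully open they stand 13 mm farther back than shut.
Start: joints at [-1.428, 0.053, 1.613, -0, 1.476, -0.119], TCP at [0.162, -0.604, 0.231] pointing down, gripper open.
Joint ranges: [-3.01, 3.01], [-1.01, 2.22], [0.06, 2.58], [-1.02, 4.17], [0.09, 2.62], [-3.14, 3.14]. Speed limits (rad/s): [2.57, 2.57, 3.14, 3.14, 3.14, 3.14].

## Interface

Orientations are given as a unit quaternion [w, x, y, z].
In Python, from plant import * gives the robot as it stands.
- The arm moves only by the tool jog_arm, never from a script. Its argument "targets" is a list of rows, each a list of 3 entries, a list of its own where there are three numbers: the shift along the tool's x, y, z in units of 25 mm (1.0 is 25 mm), then the turn, a rotation vector about the tool's x, y, z in units of 8 degrees (1.0 is 8 degrees), then the opening in per cent of the stroke, from 0 (shut) to 100 (fully open). A call has 1 to 8 rows; each row is the pose to reach, as a shift and turn from the pose commanded when the call began, along the tool's axes at that moment; what a row does not reach only later rows make up. A row lasts 1/8 s, in which the tool goes at most 62.5 mm and 10.7 degrees, less where a joint would pass 70% of its speed; a pose out of reach is approached as far as the arm can. A call with a gripper value outside its range is refused whole. The fingers move at their own pace and stop on an object; the grip force is fixed at half the most. Time passes only in rows, so rows that repeat a pose let the fingers close. It gives the time, the measured TCP pose, the force, the opening and the grip force at its end, in the units of the state.
- state(): the state, without advancing time (a new reading comes with each control period).
- grab_frame(name): name is "side" or "top"; returns (picture, depth): 420x560x3 uint8, red, green, blue; 420x560 float32, m along the optical axis (not along the pixel's ray), 0 where there is no reading.
- camera_params(name): a dict with "fovy" (degrees; the focal length in pixels is half the picture's height over the tangent of half this angle, whatever the lens; pixels are square), "cx", "cy" (the principal point, pixels), "rvec" (rotation vector, rad) and "tvec" (3), from world to camera coordinates, as OpenCV has them. Camera axes: x right, y down, z forward; pixel columns grow to the right and rows downward; lengths in m; the calibration is good to about 2 mm. A picture is of the moment at which its call begins. camera_params takes no time and is no camera call.
- job_done(): hands the job in; it is judged then, once.
The state is a dict: "time": time; "joint_pos": joint angles; "joint_vel": joint speeds; "joint_efforts": joint torques, N m; "tool_pos": TCP position; "tool_rot": TCP orientation; "contact_force": force on the tool from outside, world axes, zero at the start; "ft_torque": the same for the moment, N m; "gripper_width": opening from 0.0 (shut) to 1.0 (fully open); "grasp_force": force on a finger pad.
Only numpy, scipy, OpenCV 4.12 (cv2) and the standard library are available. Lean on these libraries where they do the work, as an engineer would, in place of code of your own. Each camera call takes 0.05 s, during which the arm holds its last target. There are 200 camera calls.

## Task

Load the black seasoning caddy for the griddle: stand the two wide steel dredgers in its two wide bays and the two slim steel shakers in its two narrow bays, one in each bay, down on the bay floor. Only the ones with domed tops full of holes belong; leave the closed tins with flat, knobbed lids and the other things on the counter where they are. Carry each one upright, so that nothing spills.

Things in the scene. Friction and masses are not known exactly. Their poses are not given: they have to be found in the camera images.
- dredger_1: stainless dredger (wide shaker): cylinder 58 mm in diameter, straight sides up to 78 mm, then a low dome pierced with many dark holes, 92 mm high at its middle; about 300 g, loose. Belongs in either wide bay of the caddy. Origin: centre of its underside, z up along its axis; round, so its yaw means nothing.
- dredger_2: second, same stainless dredger (wide shaker): cylinder 58 mm in diameter, straight sides up to 78 mm, then a low dome pierced with many dark holes, 92 mm high at its middle; about 300 g, loose. Belongs in either wide bay of the caddy. Origin: centre of its underside, z up along its axis; round, so its yaw means nothing.
- shaker_1: slim stainless shaker: cylinder 38 mm in diameter, straight sides up to 77 mm, then a low dome pierced with seven dark holes, 88 mm high at its middle; about 140 g, loose. Belongs in either narrow bay of the caddy. Origin: centre of its underside, z up along its axis; round, so its yaw means nothing.
- shaker_2: second, same slim stainless shaker: cylinder 38 mm in diameter, straight sides up to 77 mm, then a low dome pierced with seven dark holes, 88 mm high at its middle; about 140 g, loose. Belongs in either narrow bay of the caddy. Origin: centre of its underside, z up along its axis; round, so its yaw means nothing.
- tin_wide: closed stainless storage tin, 58 mm in diameter, flat lid 80 mm high without holes, with a black knob (20 mm wide) that rises 13 mm above the lid. A look-alike of the dredgers: stays where it stands. Loose; it must not be pushed. Origin: centre of its underside, z up.
- tin_slim: closed stainless storage tin, 38 mm in diameter, flat lid 78 mm high without holes, with a black knob (20 mm wide) that rises 13 mm above the lid. A look-alike of the slim shakers: stays where it stands. Loose; it must not be pushed. Origin: centre of its underside, z up.
- caddy: black caddy, a row of four open bays, 275 (its x) by 82 mm, fixed, at any yaw. Origin: centre of underside. Floor 3 mm, walls 38 mm above the counter, 3 mm thick. Wide bays (76 by 76 mm inside) centred at x = -96.5 and -17.5 mm, narrow bays (54 along x, 76 along y) at x = 50.5 and 107.5 mm, y = 0. End loops 59 mm high. In the row, fingers have room only at the long sides (+-y), above the walls.
- egg_pan: bystander: small steel food pan with brown eggs in it, 176 by 112 mm at its rim and 65 mm high (eggs to about 70 mm). Stands on the other side from the caddy. Origin: centre of its underside, x along its length, z up. Leave it.
- sauce_bottle: bystander: yellow squeeze bottle with white nozzle, 60 mm in diameter, 185 mm high, beyond the shakers. Origin: centre of its underside, z up. Leave it.
- turner: bystander: griddle turner lying flat, 260 mm long, steel blade 76 mm wide to its +x, black handle to its -x, 27 mm high at most. Origin: on the counter under the bend between handle and blade. Leave it.

How it is judged:
At the end, for the whole second after the job is handed in: Dredgers in the two wide bays, shakers in the two narrow ones, one each: within 13 mm along and 22 mm across of the bay centre, underside under 10 mm above the caddy's, within 0.15 rad of upright, at rest. Tins within 20 mm, pan, bottle and turner within 30 mm of where they were ((((x of dredger_1 in the frame of caddy between -0.1095 and -0.0835 m and y of dredger_1 in the frame of caddy between -0.022 and 0.022 m) and (x of dredger_2 in the frame of caddy between -0.0305 and -0.0045 m and y of dredger_2 in the frame of caddy between -0.022 and 0.022 m)) or ((x of dredger_2 in the frame of caddy between -0.1095 and -0.0835 m and y of dredger_2 in the frame of caddy between -0.022 and 0.022 m) and (x of dredger_1 in the frame of caddy between -0.0305 and -0.0045 m and y of dredger_1 in the frame of caddy between -0.022 and 0.022 m))) and (((x of shaker_1 in the frame of caddy between 0.0375 and 0.0635 m and y of shaker_1 in the frame of caddy between -0.022 and 0.022 m) and (x of shaker_2 in the frame of caddy between 0.0945 and 0.1205 m and y of shaker_2 in the frame of caddy between -0.022 and 0.022 m)) or ((x of shaker_2 in the frame of caddy between 0.0375 and 0.0635 m and y of shaker_2 in the frame of caddy between -0.022 and 0.022 m) and (x of shaker_1 in the frame of caddy between 0.0945 and 0.1205 m and y of shaker_1 in the frame of caddy between -0.022 and 0.022 m))) and z of dredger_1 in the frame of caddy between -0.003 and 0.01 m and angle between each of dredger_1, dredger_2, shaker_1, shaker_2's own z axis and vertical below 0.15 rad and linear speed of each of dredger_1, dredger_2, shaker_1, shaker_2 below 0.02 m/s and angular speed of each of dredger_1, dredger_2, shaker_1, shaker_2 below 0.2 rad/s and z of dredger_2 in the frame of caddy between -0.003 and 0.01 m and z of shaker_1 in the frame of caddy between -0.003 and 0.01 m and z of shaker_2 in the frame of caddy between -0.003 and 0.01 m and distance of each of tin_wide, tin_slim from where it was at the start of the episode below 0.02 m and distance of each of egg_pan, sauce_bottle, turner from where it was at the start of the episode below 0.03 m); the robot touches nothing.
It fails at once if a dredger or shaker tipped by more than 0.6 rad (it spills) (angle between any of dredger_1, dredger_2, shaker_1, shaker_2's own z axis and vertical above 0.6 rad).
It fails at once if a closed tin pushed or carried by more than 20 mm, or knocked over (distance of any of tin_wide, tin_slim from where it was at the start of the episode above 0.02 m or angle between any of tin_wide, tin_slim's own z axis and vertical above 0.5 rad).
It fails at once if the pan, bottle or turner pushed by more than 30 mm, or knocked over (distance of any of egg_pan, sauce_bottle, turner from where it was at the start of the episode above 0.03 m or angle between any of egg_pan, sauce_bottle, turner's own z axis and vertical above 0.5 rad).
It also fails if it takes over 134 s, if anything falls off the work surface, if the arm or the gripper's body presses on something with over 40 N, if the wrist force passes 120 N, or if a joint passes its speed limit or range.

## Working session

There is one attempt and no reset: what is moved stays moved. The work goes in short steps, Python scripts to look and compute and a tool call to move; the robot and the scene stay as the last step left them, time stands still between calls to the robot, and variables do not carry over. Pictures are saved under pics/ and viewed, at most 14 in all, crops included, and the job is handed in when it is done.

Besides the shell and the picture viewer there is one more tool, called after "Emit:" as a command line: name --argument value ..., lists and objects as JSON in quotes. jog_arm: Moves the arm, as the interface text tells. Its arguments: {"type":"object","properties":{"targets":{"type":"array"}},"required":["targets"]}

```bash
ls; mkdir -p pics; python3 - <<'E'
from plant import *
import cv2,numpy as np
for n in("side","top"):
    p,d=grab_frame(n); cv2.imwrite(f"pics/{n}0.png",p[:,:,::-1]); np.save(f"{n}0.npy",d); print(n,camera_params(n))
print(state())
E
```

```text
pics
side {'fovy': 51.56969416751333, 'cx': 278.0506328048718, 'cy': 210.63704056624783, 'rvec': array([ 0.42195615, -2.76409877,  1.12475579]), 'tvec': array([0.61050582, 0.10188156, 1.03947075])}
top {'fovy': 46.61326635801278, 'cx': 288.3603771258433, 'cy': 204.4942305244333, 'rvec': array([ 2.12687893, -2.14726459,  0.16867239]), 'tvec': array([0.12563728, 0.60915551, 1.14948839])}
{'time': 0.1, 'joint_pos': array([-1.42798279e+00,  5.33085262e-02,  1.61417034e+00,  6.53092203e-06,
        1.47599120e+00, -1.18996096e-01]), 'joint_vel': array([-0.00051238, -0.00208922, -0.00298516,  0.00286203, -0.00013554,
       -0.00160625]), 'joint_efforts': array([ 3.05070471e-04, -3.94904387e+01, -3.71362996e+01, -2.30748556e-04,
        3.92031128e-03, -8.14605727e-06]), 'tool_pos': array([ 0.16169137, -0.60313578,  0.23016684]), 'tool_rot': array([-9.38680830e-04,  9.91443797e-01,  1.30530902e-01, -7.92827828e-06]), 'contact_force': array([-0.75467935,  0.58796557,  0.90113308]), 'ft_torque': array([ 0.00828347, -0.04342498, -0.00238491]), 'grasp_force': 0.0, 'gripper_width': 1.0034348947413831}
```

View pics/top0.png

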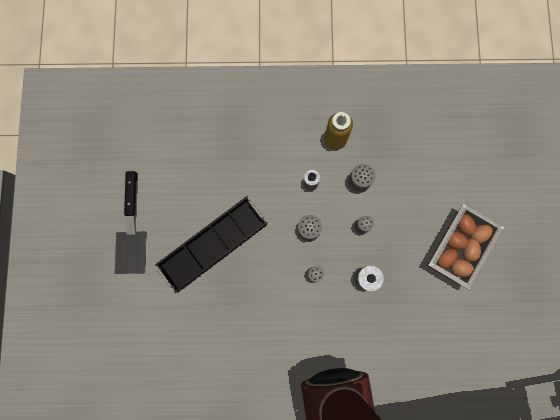

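View pics/side0.png

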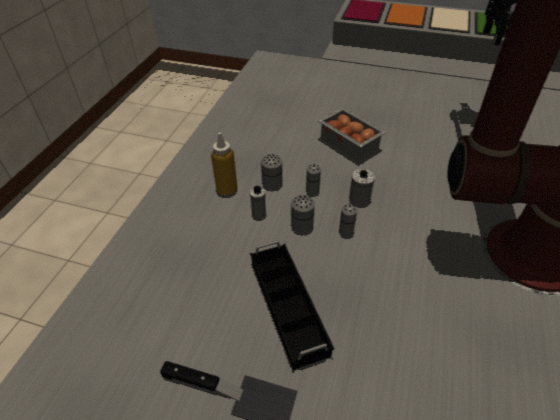

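The top view shows dredgers at (363,176) and (310,228), shakers at (365,224) and (316,274), tins at (312,178) and (371,279), the caddy around (212,245), and the bottle at (340,130).

```bash
cat > h.py <<'E'
from plant import *
import cv2,numpy as np
def cloud(n,d):
    c=camera_params(n); R=cv2.Rodrigues(c["rvec"])[0]; f=210/np.tan(np.radians(c["fovy"]/2))
    v,u=np.mgrid[:420,:560]
    P=np.stack([(u-c["cx"])/f*d,(v-c["cy"])/f*d,d],-1)
    return (P-c["tvec"])@R
def objs(n,d,zlo=.045,zhi=.2):
    W=cloud(n,d); m=((W[...,2]>zlo)&(W[...,2]<zhi)&(d>0)).astype(np.uint8)
    k,l,s,c=cv2.connectedComponentsWithStats(m)
    for i in range(1,k):
        if s[i,4]<25: continue
        Q=W[l==i]; zt=np.percentile(Q[:,2],97); T=Q[Q[:,2]>zt-.02]
        (x,y),r=cv2.minEnclosingCircle(T[:,:2].astype(np.float32))
        print(n,c[i].round(),"z %.3f"%zt,"circ %.4f %.4f r %.4f"%(x,y,r),"mean",T[:,:2].mean(0).round(4))
E
python3 - <<'E'
from h import *
for n in("top","side"): objs(n,np.load(n+"0.npy"))
W=cloud("top",np.load("top0.npy")); m=((W[...,2]>.027)&(W[...,2]<.045)); m[:,:150]=0;m[:,275:]=0;m[:190]=0;m[300:]=0
Q=W[m]; r=cv2.minAreaRect(Q[:,:2].astype(np.float32)); print(len(Q),r,cv2.boxPoints(r),np.median(Q[:,2]))
print("table z",[W[330,200,2],W[120,200,2],W[120,450,2],W[330,450,2]])
p=cv2.imread("pics/top0.png")[185:305,140:280]; cv2.imwrite("pics/cad.png",cv2.convertScaleAbs(cv2.resize(p,None,fx=5,fy=5,interpolation=cv2.INTER_CUBIC),alpha=2.0))
E
```

```text
top [339. 128.] z 0.175 circ 0.7895 -0.0039 r 0.0095 mean [ 0.7871 -0.0032]
top [362. 176.] z 0.094 circ 0.6759 -0.0624 r 0.0299 mean [ 0.6745 -0.0603]
top [311. 178.] z 0.094 circ 0.6725 0.0625 r 0.0198 mean [0.6713 0.0633]
top [256. 210.] z 0.062 circ 0.5974 0.2018 r 0.0279 mean [0.5973 0.1995]
top [466. 246.] z 0.069 circ 0.5047 -0.3050 r 0.1030 mean [ 0.5037 -0.3051]
top [309. 227.] z 0.093 circ 0.5525 0.0696 r 0.0289 mean [0.5515 0.0698]
top [365. 224.] z 0.090 circ 0.5595 -0.0639 r 0.0192 mean [ 0.5582 -0.0626]
top [315. 274.] z 0.089 circ 0.4408 0.0572 r 0.0188 mean [0.4406 0.0578]
top [370. 278.] z 0.094 circ 0.4292 -0.0708 r 0.0302 mean [ 0.4296 -0.0702]
top [164. 278.] z 0.062 circ 0.4355 0.4178 r 0.0276 mean [0.4352 0.417 ]
side [7. 4.] z 0.083 circ 2.2309 -0.8215 r 0.0441 mean [ 2.2337 -0.8155]
side [352. 128.] z 0.067 circ 0.5047 -0.3032 r 0.1032 mean [ 0.5035 -0.3001]
side [223. 161.] z 0.171 circ 0.7901 0.0012 r 0.0106 mean [0.7893 0.0031]
side [272. 165.] z 0.092 circ 0.6765 -0.0569 r 0.0297 mean [ 0.6734 -0.0492]
side [314. 173.] z 0.088 circ 0.5596 -0.0570 r 0.0197 
[... 298 characters left out ...]
94 mean [0.5509 0.0807]
side [538. 234.] z 0.185 circ 0.0548 0.0551 r 0.0369 mean [0.0418 0.0493]
side [349. 214.] z 0.088 circ 0.4404 0.0625 r 0.0195 mean [0.4404 0.067 ]
side [267. 245.] z 0.061 circ 0.5999 0.2055 r 0.0283 mean [0.6007 0.2059]
side [313. 349.] z 0.061 circ 0.4362 0.4221 r 0.0284 mean [0.4374 0.4225]
781 ((0.5176655650138855, 0.3092319369316101), (0.08676053583621979, 0.2794046401977539), 37.037750244140625) [[0.39888927 0.39461803]
 [0.56718624 0.1715864 ]
 [0.6364418  0.22384584]
 [0.4681449  0.44687748]] 0.03742079225654093
table z [np.float64(-0.00041880905634832577), np.float64(0.0026879653407937574), np.float64(0.001175974877901624), np.float64(-0.004504599486446815)]
```

View pics/cad.png

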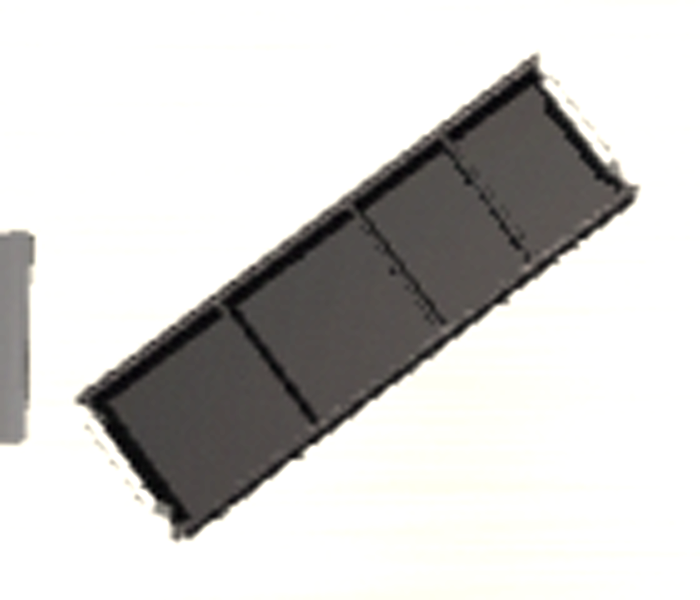

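The caddy's bays, from lower left to upper right, are wide, wide, narrow, narrow, so its +x axis points to the upper right at a yaw of about -53°. I'll close the fingers along the caddy's y axis (37°) for every pick and place.

```bash
cat >> h.py <<'E'
from scipy.spatial.transform import Rotation as Ro
OBJ=dict(A=(.676,-.060),B=(.5528,.072),C=(.5595,-.0605),D=(.4406,.0600))
CAD=np.array([.5175,.3115]); Y=np.radians(-53.); U=np.array([np.cos(Y),np.sin(Y)])
def bay(x): return CAD+x*U
def plan(x,y,z,yaw=37.,base=None):
    "shift and turn (jog units) from the present pose (or base) to x,y,z with tool y at yaw deg, pointing down"
    s=state(); R=Ro.from_quat(np.roll(s["tool_rot"],-1)); p=s["tool_pos"]
    a=np.radians(yaw); Ty=[np.cos(a),np.sin(a),0]; Tx=[-np.sin(a),np.cos(a),0]
    T=Ro.from_matrix(np.array([Tx,Ty,[0,0,-1]]).T)
    print((R.inv().apply(np.array([x,y,z])-p)/.025).round(2).tolist(),(np.degrees((R.inv()*T).as_rotvec())/8).round(2).tolist())
E
python3 - <<'E'
from h import *
plan(*OBJ["D"],.2)
for b in(-.0965,-.0175,.0505,.1075): print(b,bay(b))
E
```

```text
[17.64, -22.73, 1.25] [-0.01, -0.01, -14.0]
-0.0965 [0.45942485 0.38856833]
-0.0175 [0.50696824 0.32547612]
0.0505 [0.54789166 0.27116891]
0.1075 [0.58219511 0.22564668]
```

Emit:
jog_arm --targets '[[[0.6, -0.8, 0], [0, 0, -0.4], 100], [[2, -2.6, 0], [0, 0, -1.4], 100], [[3.6, -4.6, 0], [0, 0, -2.6], 100], [[5.2, -6.6, 0], [0, 0, -3.8], 100], [[6.8, -8.6, 0], [0, 0, -5.0], 100], [[8.4, -10.6, 0], [0, 0, -6.2], 100], [[10, -12.6, 0], [0, 0, -7.4], 100], [[11.2, -14.2, 0], [0, 0, -8.4], 100]]'

```text
time: 1.1
tool_pos: [0.3406, -0.1863, 0.231]
tool_rot: [0.0, 0.752, 0.659, 0.0]
contact_force: [1.7, -0.4, 0.6]
gripper_width: 1.0
grasp_force: 0.0
```

```bash
python3 - <<'E'
from h import *
plan(*OBJ["D"],.2)
E
```

```text
[10.29, 2.67, 1.24] [0.0, 0.0, -5.57]
```

Emit:
jog_arm --targets '[[[1.6, 0.4, 0.2], [0, 0, -1], 100], [[3.4, 0.9, 0.4], [0, 0, -2], 100], [[5.2, 1.3, 0.6], [0, 0, -3], 100], [[7, 1.8, 0.8], [0, 0, -4], 100], [[8.6, 2.2, 1], [0, 0, -5], 100], [[9.7, 2.5, 1.2], [0, 0, -5.57], 100], [[10.29, 2.67, 1.24], [0, 0, -5.57], 100], [[10.29, 2.67, 1.24], [0, 0, -5.57], 100]]'

```text
time: 2.1
tool_pos: [0.4413, 0.0578, 0.2]
tool_rot: [-0.0, 0.448, 0.894, -0.0]
contact_force: [0.2, -0.6, 0.5]
gripper_width: 0.998
grasp_force: 0.0
```

```bash
python3 - <<'E'
from h import *
ps=[]
s=state(); print(s["tool_pos"],s["joint_pos"])
for n in("top","side"):
    p,d=grab_frame(n); p=p[:,:,::-1].copy()
    c=camera_params(n); f=210/np.tan(np.radians(c["fovy"]/2)); K=np.array([[f,0,c["cx"]],[0,f,c["cy"]],[0,0,1]])
    T=s["tool_pos"]
    uv=cv2.projectPoints(np.array([T,[*OBJ["D"],.08]]),c["rvec"],c["tvec"],K,None)[0].reshape(-1,2); print(n,uv)
    v=uv[0].astype(int); y0,x0=max(v[1]-60,0),max(v[0]-70,0)
    q=cv2.resize(p[y0:y0+150,x0:x0+140],(560,600)); 
    for w in uv: cv2.drawMarker(q,tuple(((w-[x0,y0])*4).astype(int).tolist()),(0,255,0),0,20)
    ps.append(q[:,:400] if 0 else cv2.resize(q,(400,428)))
cv2.imwrite("pics/g1.png",np.hstack(ps))
plan(*OBJ["D"],.1)
E
```

```text
[0.44127347 0.05775044 0.20002871] [-3.71599813e-02 -3.81329089e-01  2.04900125e+00 -3.43224827e-04
  1.47490016e+00 -6.78864942e-01]
top [[318.48429803 272.32265925]
 [314.55577128 273.73801721]]
side [[355.3701276  169.4904922 ]
 [349.73871915 208.62442805]]
[0.12, 0.06, 4.02] [-0.0, 0.0, -0.04]
```

View pics/g1.png

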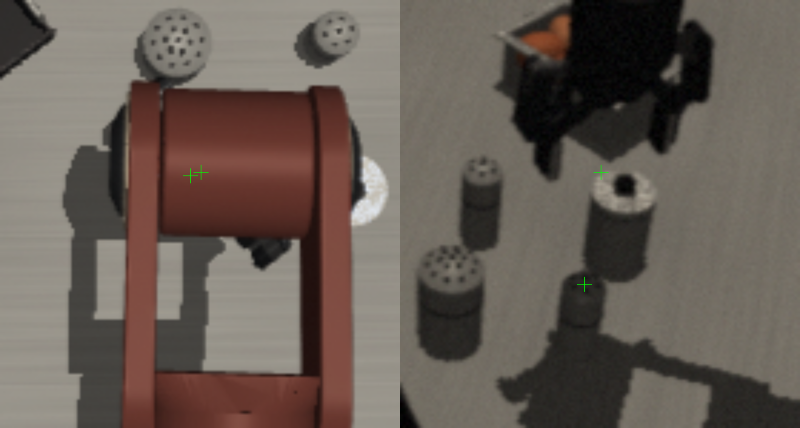

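The fingers straddle D evenly, and the side-view marker sits on its top at about (584,285) in the composite. I'll descend.

Emit:
jog_arm --targets '[[[0.12, 0.06, 0.8], [0, 0, 0], 100], [[0.12, 0.06, 1.8], [0, 0, 0], 100], [[0.12, 0.06, 3], [0, 0, 0], 100], [[0.12, 0.06, 4.2], [0, 0, 0], 100], [[0.12, 0.06, 5.2], [0, 0, 0], 100], [[0.12, 0.06, 6], [0, 0, 0], 100], [[0.12, 0.06, 6.4], [0, 0, 0], 100], [[0.12, 0.06, 6.4], [0, 0, 0], 100]]'

```text
time: 3.2
tool_pos: [0.4405, 0.0602, 0.0401]
tool_rot: [-0.0, 0.449, 0.894, -0.0]
contact_force: [0.2, 0.1, 0.1]
gripper_width: 0.999
grasp_force: 0.0
```

Emit:
jog_arm --targets '[[[0, 0, 0], [0, 0, 0], 70], [[0, 0, 0], [0, 0, 0], 50], [[0, 0, 0], [0, 0, 0], 30], [[0, 0, 0], [0, 0, 0], 20], [[0, 0, 0], [0, 0, 0], 20], [[0, 0, 0], [0, 0, 0], 20]]'

```text
time: 3.95
tool_pos: [0.4414, 0.0607, 0.0412]
tool_rot: [0.001, 0.448, 0.894, 0.0]
contact_force: [-1.7, -0.3, 5.8]
gripper_width: 0.43
grasp_force: 59.9
```

Emit:
jog_arm --targets '[[[0, 0, -0.4], [0, 0, 0], 20], [[0, 0, -1.2], [0, 0, 0], 20], [[0, 0, -2.2], [0, 0, 0], 20], [[0, 0, -3.4], [0, 0, 0], 20], [[0, 0, -4.6], [0, 0, 0], 20], [[0, 0, -5.6], [0, 0, 0], 20], [[0, 0, -6.2], [0, 0, 0], 20], [[0, 0, -6.4], [0, 0, 0], 20]]'

```text
time: 4.95
tool_pos: [0.4409, 0.0608, 0.2009]
tool_rot: [0.0, 0.448, 0.894, 0.0]
contact_force: [-0.3, -0.0, -2.4]
gripper_width: 0.429
grasp_force: 60.1
```

```bash
python3 - <<'E'
from h import *
s=state();print(s["tool_pos"],s["gripper_width"])
plan(*bay(.0505),.15)
E
```

```text
[0.44092701 0.06081783 0.20091079] 0.42903552390975225
[4.18, 8.46, 2.04] [0.01, 0.0, -0.03]
```

Emit:
jog_arm --targets '[[[0.3, 0.6, 0], [0, 0, 0], 20], [[0.9, 1.8, 0], [0, 0, 0], 20], [[1.7, 3.4, 0], [0, 0, 0], 20], [[2.5, 5, 0.3], [0, 0, 0], 20], [[3.2, 6.5, 0.8], [0, 0, 0], 20], [[3.8, 7.6, 1.4], [0, 0, 0], 20], [[4.1, 8.3, 1.9], [0, 0, 0], 20], [[4.18, 8.46, 2], [0, 0, 0], 20]]'

```text
time: 5.95
tool_pos: [0.5464, 0.2723, 0.147]
tool_rot: [-0.002, 0.447, 0.894, -0.002]
contact_force: [-0.6, -1.0, -1.4]
gripper_width: 0.432
grasp_force: 60.4
```

```bash
cat >> h.py <<'E'
def look(name,P,extra=()):
    ps=[]
    for n in("side","top"):
        p,d=grab_frame(n); p=p[:,:,::-1].copy(); np.save(f"{name}_{n}.npy",d)
        c=camera_params(n); f=210/np.tan(np.radians(c["fovy"]/2)); K=np.array([[f,0,c["cx"]],[0,f,c["cy"]],[0,0,1]])
        uv=cv2.projectPoints(np.array([P,*extra],float),c["rvec"],c["tvec"],K,None)[0].reshape(-1,2)
        v=uv[0].astype(int); y0,x0=np.clip(v[1]-60,0,300),np.clip(v[0]-50,0,460)
        q=cv2.convertScaleAbs(cv2.resize(p[y0:y0+120,x0:x0+100],None,fx=4,fy=4,interpolation=cv2.INTER_CUBIC),alpha=1.8)
        for w in uv: cv2.drawMarker(q,tuple(((w-[x0,y0])*4).astype(int).tolist()),(0,255,0),0,10)
        ps.append(q)
    cv2.imwrite(f"pics/{name}.png",np.hstack(ps))
E
python3 - <<'E'
from h import *
s=state();t=s["tool_pos"];print(t)
B=bay(.0505)
look("g2",[*B,.04],[[*t[:2],t[2]-.04]]+[[*(CAD+x*U+y*np.array([-U[1],U[0]])),.038] for x in(-.1375,.1375,.022,.079) for y in(-.041,.041)])
W=cloud("side",np.load("g2_side.npy")); m=(np.hypot(*(W[...,:2]-t[:2]).transpose(2,0,1))<.04)&(abs(W[...,2]-.13)<.015)
Q=W[m]; print(len(Q),cv2.minEnclosingCircle(Q[:,:2].astype(np.float32)),Q.min(0),Q.max(0))
E
```

```text
[0.54635155 0.27227553 0.14702037]
170 ((0.5454131364822388, 0.2745152413845062), 0.018784809857606888) [0.52768778 0.26594277 0.11534896] [0.56373283 0.29188589 0.1449586 ]
```

View pics/g2.png

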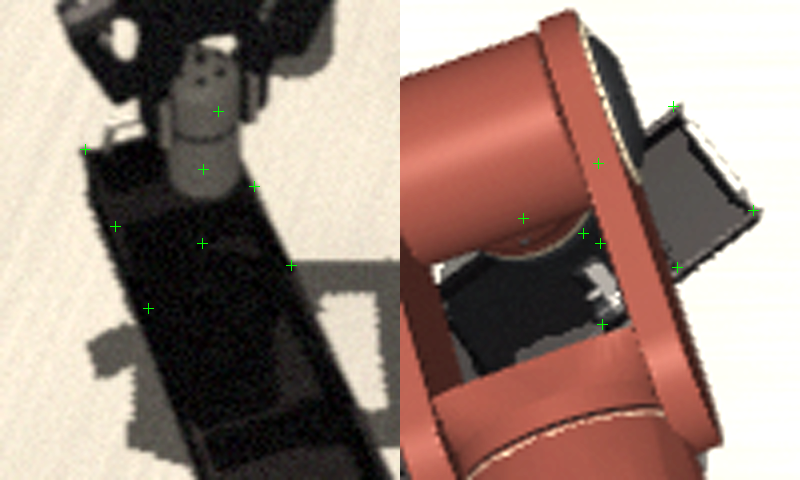

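The side crop shows the held shaker centred at x≈204, over the narrow bay's marker. The held cloud agrees with the TCP to 2 mm, so I'll lower it.

Emit:
jog_arm --targets '[[[0, 0, 0.4], [0, 0, 0], 20], [[0, 0, 1.2], [0, 0, 0], 20], [[0, 0, 2], [0, 0, 0], 20], [[0, 0, 2.8], [0, 0, 0], 20], [[0, 0, 3.4], [0, 0, 0], 20], [[0, 0, 3.8], [0, 0, 0], 20], [[0, 0, 4], [0, 0, 0], 20], [[0, 0, 4], [0, 0, 0], 20]]'

```text
time: 7.05
tool_pos: [0.5478, 0.2712, 0.0503]
tool_rot: [-0.0, 0.448, 0.894, 0.0]
contact_force: [0.4, -0.2, -1.6]
gripper_width: 0.425
grasp_force: 60.4
```

Emit:
jog_arm --targets '[[[0, 0, 0.1], [0, 0, 0], 20], [[0, 0, 0.16], [0, 0, 0], 20], [[0, 0, 0.2], [0, 0, 0], 20], [[0, 0, 0.23], [0, 0, 0], 20], [[0, 0, 0.23], [0, 0, 0], 20]]'

```text
time: 7.68
tool_pos: [0.5477, 0.2711, 0.0445]
tool_rot: [-0.0, 0.448, 0.894, -0.0]
contact_force: [0.3, -0.2, -1.1]
gripper_width: 0.43
grasp_force: 60.4
```

Emit:
jog_arm --targets '[[[0, 0, 0.04], [0, 0, 0], 20], [[0, 0, 0.08], [0, 0, 0], 20], [[0, 0, 0.08], [0, 0, 0], 20]]'

```text
time: 8.05
tool_pos: [0.5479, 0.2711, 0.0442]
tool_rot: [-0.0, 0.448, 0.894, -0.0]
contact_force: [-5.3, -2.1, 7.4]
gripper_width: 0.429
grasp_force: 61.4
```

Contact with the floor. I'll release and rise.

Emit:
jog_arm --targets '[[[0, 0, 0], [0, 0, 0], 50], [[0, 0, 0], [0, 0, 0], 60], [[0, 0, 0], [0, 0, 0], 75], [[0, 0, 0], [0, 0, 0], 85], [[0, 0, -0.4], [0, 0, 0], 85], [[0, 0, -1.4], [0, 0, 0], 85], [[0, 0, -3], [0, 0, 0], 85], [[0, 0, -5], [0, 0, 0], 85]]'

```text
time: 9.05
tool_pos: [0.547, 0.2708, 0.1683]
tool_rot: [-0.001, 0.448, 0.894, -0.001]
contact_force: [1.1, 0.4, 0.4]
gripper_width: 0.855
grasp_force: 0.0
```

```bash
python3 - <<'E'
from h import *
plan(*OBJ["C"],.2)
E
```

```text
[-10.92, -7.53, -1.26] [-0.01, -0.0, -0.03]
```

Emit:
jog_arm --targets '[[[-0.5, -0.4, -0.6], [0, 0, 0], 100], [[-2, -1.4, -1.2], [0, 0, 0], 100], [[-4, -2.8, -1.3], [0, 0, 0], 100], [[-6, -4.2, -1.3], [0, 0, 0], 100], [[-8, -5.6, -1.3], [0, 0, 0], 100], [[-9.8, -6.8, -1.3], [0, 0, 0], 100], [[-10.7, -7.5, -1.3], [0, 0, 0], 100], [[-10.88, -7.6, -1.3], [0, 0, 0], 100]]'

```text
time: 10.05
tool_pos: [0.5575, -0.0625, 0.1995]
tool_rot: [-0.001, 0.45, 0.893, -0.0]
contact_force: [-0.6, 0.3, 1.0]
gripper_width: 0.999
grasp_force: 0.0
```

```bash
python3 - <<'E'
from h import *
s=state();print(s["time"],s["tool_pos"]); W=0
d=grab_frame("top")[1];objs("top",d);d=grab_frame("side")[1];objs("side",d)
plan(*OBJ["C"],.04)
E
```

```text
10.05 [ 0.55754304 -0.06252274  0.19946229]
top [339. 128.] z 0.174 circ 0.7893 -0.0046 r 0.0107 mean [ 0.7872 -0.0033]
top [359. 173.] z 0.094 circ 0.6796 -0.0579 r 0.0292 mean [ 0.6805 -0.052 ]
top [311. 178.] z 0.093 circ 0.6716 0.0630 r 0.0204 mean [0.6711 0.0629]
top [256. 209.] z 0.062 circ 0.5982 0.2004 r 0.0274 mean [0.5977 0.1997]
top [468. 245.] z 0.069 circ 0.5047 -0.3044 r 0.1030 mean [ 0.5053 -0.3087]
top [309. 227.] z 0.093 circ 0.5524 0.0696 r 0.0289 mean [0.5514 0.0699]
top [227. 230.] z 0.092 circ 0.5478 0.2670 r 0.0194 mean [0.5466 0.2666]
top [165. 278.] z 0.062 circ 0.4355 0.4171 r 0.0280 mean [0.4348 0.4169]
side [8. 4.] z 0.082 circ 2.2335 -0.8211 r 0.0429 mean [ 2.234  -0.8139]
side [353. 129.] z 0.067 circ 0.5046 -0.3006 r 0.1033 mean [ 0.4989 -0.2961]
side [223. 161.] z 0.170 circ 0.7870 -0.0005 r 0.0150 mean [0.7892 0.0027]
side [272. 166.] z 0.092 circ 0.6758 -0.0563 r 0.0288 mean [ 0.6732 -0.049 ]
side [314. 173.] z 0.088 circ 0.5598 -0.0589 r 0.0186 mean [ 0.5582 -0.0531]
side [363. 180.] z 0.093 circ 0.4301 -0.0677 r 0.0311 mean [ 0.4301 -0.0631]
side [525. 220.] z 0.193 circ 0.0603 0.0045 r 0.0249 mean [0.0626 0.0095]
side [258. 196.] z 0.092 circ 0.6723 0.0665 r 0.0211 mean [0.6711 0.0704]
side [303. 208.] z 0.092 circ 0.5524 0.0734 r 0.0295 mean [0.551  0.0808]
side [267. 245.] z 0.060 circ 0.6002 0.2049 r 0.0280 mean [0.6001 0.2054]
side [281. 270.] z 0.091 circ 0.5476 0.2715 r 0.0192 mean [0.5462 0.2761]
side [543. 275.] z 0.199 circ 0.0764 0.2272 r 0.0324 mean [0.0763 0.2304]
side [313. 349.] z 0.061 circ 0.4364 0.4218 r 0.0284 mean [0.4371 0.4224]
[-0.04, 0.06, 6.38] [-0.0, -0.01, -0.04]
```

Emit:
jog_arm --targets '[[[0, 0, 0.8], [0, 0, 0], 100], [[0, 0, 1.8], [0, 0, 0], 100], [[0, 0, 3], [0, 0, 0], 100], [[0, 0, 4.2], [0, 0, 0], 100], [[0, 0, 5.2], [0, 0, 0], 100], [[0, 0, 6], [0, 0, 0], 100], [[0, 0, 6.4], [0, 0, 0], 100], [[0, 0, 6.4], [0, 0, 0], 100]]'

```text
time: 11.15
tool_pos: [0.5578, -0.0601, 0.0393]
tool_rot: [-0.001, 0.448, 0.894, -0.0]
contact_force: [0.1, 0.5, -0.5]
gripper_width: 1.0
grasp_force: 0.0
```

Emit:
jog_arm --targets '[[[0, 0, 0], [0, 0, 0], 70], [[0, 0, 0], [0, 0, 0], 50], [[0, 0, 0], [0, 0, 0], 30], [[0, 0, 0], [0, 0, 0], 20], [[0, 0, 0], [0, 0, 0], 20], [[0, 0, 0], [0, 0, 0], 20]]'

```text
time: 11.9
tool_pos: [0.5591, -0.0608, 0.0412]
tool_rot: [0.001, 0.448, 0.894, 0.0]
contact_force: [-0.9, -0.9, 6.0]
gripper_width: 0.428
grasp_force: 60.4
```

Emit:
jog_arm --targets '[[[0, 0, -0.4], [0, 0, 0], 20], [[0, 0, -1.2], [0, 0, 0], 20], [[0, 0, -2.2], [0, 0, 0], 20], [[0, 0, -3.4], [0, 0, 0], 20], [[0, 0, -4.6], [0, 0, 0], 20], [[0, 0, -5.6], [0, 0, 0], 20], [[0, 0, -6.2], [0, 0, 0], 20], [[0, 0, -6.4], [0, 0, 0], 20]]'

```text
time: 12.9
tool_pos: [0.5586, -0.0606, 0.2014]
tool_rot: [0.001, 0.448, 0.894, 0.0]
contact_force: [-0.4, -0.5, -1.6]
gripper_width: 0.427
grasp_force: 60.1
```

```bash
python3 - <<'E'
from h import *
plan(*bay(.1075),.15)
E
```

```text
[8.61, 7.61, 2.05] [0.01, 0.01, -0.03]
```

Emit:
jog_arm --targets '[[[0.5, 0.4, 0], [0, 0, 0], 20], [[1.8, 1.6, 0], [0, 0, 0], 20], [[3.4, 3, 0], [0, 0, 0], 20], [[5, 4.4, 0], [0, 0, 0], 20], [[6.6, 5.8, 0.2], [0, 0, 0], 20], [[7.8, 6.9, 0.8], [0, 0, 0], 20], [[8.5, 7.5, 1.6], [0, 0, 0], 20], [[8.61, 7.61, 2], [0, 0, 0], 20]]'

```text
time: 13.9
tool_pos: [0.5797, 0.2276, 0.1468]
tool_rot: [-0.002, 0.447, 0.895, -0.002]
contact_force: [0.5, -1.0, -1.1]
gripper_width: 0.427
grasp_force: 60.4
```

Emit:
jog_arm --targets '[[[0, 0, 0], [0, 0, 0], 20], [[0, 0, 0.4], [0, 0, 0], 20], [[0, 0, 1.2], [0, 0, 0], 20], [[0, 0, 2], [0, 0, 0], 20], [[0, 0, 2.8], [0, 0, 0], 20], [[0, 0, 3.5], [0, 0, 0], 20], [[0, 0, 4], [0, 0, 0], 20], [[0, 0, 4], [0, 0, 0], 20]]'

```text
time: 14.9
tool_pos: [0.5809, 0.2256, 0.0485]
tool_rot: [-0.001, 0.448, 0.894, -0.001]
contact_force: [0.3, -0.0, -1.5]
gripper_width: 0.429
grasp_force: 60.4
```

Emit:
jog_arm --targets '[[[0, 0, 0.1], [0, 0, 0], 20], [[0, 0, 0.16], [0, 0, 0], 20], [[0, 0, 0.2], [0, 0, 0], 20], [[0, 0, 0.25], [0, 0, 0], 20], [[0, 0, 0.29], [0, 0, 0], 20], [[0, 0, 0.29], [0, 0, 0], 20]]'

```text
time: 15.65
tool_pos: [0.5822, 0.2259, 0.0442]
tool_rot: [0.0, 0.448, 0.894, 0.0]
contact_force: [-4.2, -1.5, 4.7]
gripper_width: 0.431
grasp_force: 61.1
```

Emit:
jog_arm --targets '[[[0, 0, 0], [0, 0, 0], 50], [[0, 0, 0], [0, 0, 0], 60], [[0, 0, 0], [0, 0, 0], 75], [[0, 0, 0], [0, 0, 0], 85], [[0, 0, -0.4], [0, 0, 0], 85], [[0, 0, -1.4], [0, 0, 0], 85], [[0, 0, -3], [0, 0, 0], 85], [[0, 0, -5], [0, 0, 0], 85]]'

```text
time: 16.65
tool_pos: [0.5811, 0.2256, 0.1685]
tool_rot: [-0.001, 0.448, 0.894, -0.001]
contact_force: [0.1, 0.4, 0.9]
gripper_width: 0.846
grasp_force: 0.0
```

```bash
python3 - <<'E'
from h import *
plan(*OBJ["B"],.2)
E
```

```text
[-4.24, -4.58, -1.25] [-0.01, -0.01, -0.03]
```

Emit:
jog_arm --targets '[[[-0.4, -0.5, -0.8], [0, 0, 0], 100], [[-1.3, -1.5, -1.25], [0, 0, 0], 100], [[-2.4, -2.7, -1.25], [0, 0, 0], 100], [[-3.4, -3.8, -1.25], [0, 0, 0], 100], [[-4.1, -4.5, -1.25], [0, 0, 0], 100], [[-4.22, -4.62, -1.25], [0, 0, 0], 100], [[-4.22, -4.62, -1.25], [0, 0, 0], 100], [[-4.22, -4.62, -1.25], [0, 0, 0], 100]]'

```text
time: 17.65
tool_pos: [0.5524, 0.0728, 0.1989]
tool_rot: [-0.0, 0.448, 0.894, 0.0]
contact_force: [-0.6, -0.4, -0.6]
gripper_width: 0.999
grasp_force: 0.0
```

```bash
python3 - <<'E'
from h import *
objs("side",grab_frame("side")[1])
plan(*OBJ["B"],.038)
E
```

```text
side [8. 4.] z 0.083 circ 2.2298 -0.8205 r 0.0435 mean [ 2.2335 -0.8133]
side [357. 129.] z 0.067 circ 0.5023 -0.3012 r 0.1009 mean [ 0.4864 -0.2986]
side [328. 127.] z 0.068 circ 0.5740 -0.2860 r 0.0138 mean [ 0.574 -0.287]
side [223. 161.] z 0.171 circ 0.7906 0.0007 r 0.0104 mean [0.7896 0.003 ]
side [271. 166.] z 0.092 circ 0.6765 -0.0527 r 0.0283 mean [ 0.6744 -0.048 ]
side [362. 180.] z 0.093 circ 0.4279 -0.0683 r 0.0326 mean [ 0.4301 -0.0627]
side [535. 230.] z 0.191 circ 0.0479 0.0186 r 0.0394 mean [0.0545 0.0291]
side [258. 196.] z 0.092 circ 0.6721 0.0671 r 0.0210 mean [0.6709 0.0704]
side [303. 208.] z 0.092 circ 0.5521 0.0734 r 0.0296 mean [0.5507 0.0808]
side [276. 261.] z 0.091 circ 0.5635 0.2490 r 0.0467 mean [0.5624 0.2554]
side [313. 349.] z 0.061 circ 0.4361 0.4229 r 0.0283 mean [0.4371 0.4224]
[-0.04, -0.01, 6.44] [-0.0, -0.0, -0.02]
```

Emit:
jog_arm --targets '[[[0, 0, 0.8], [0, 0, 0], 100], [[0, 0, 1.8], [0, 0, 0], 100], [[0, 0, 3], [0, 0, 0], 100], [[0, 0, 4.2], [0, 0, 0], 100], [[0, 0, 5.2], [0, 0, 0], 100], [[0, 0, 6], [0, 0, 0], 100], [[0, 0, 6.44], [0, 0, 0], 100], [[0, 0, 6.44], [0, 0, 0], 100]]'

```text
time: 18.7
tool_pos: [0.5519, 0.0722, 0.0371]
tool_rot: [-0.001, 0.448, 0.894, -0.0]
contact_force: [-0.2, -0.1, -0.9]
gripper_width: 0.999
grasp_force: 0.0
```

Emit:
jog_arm --targets '[[[0, 0, 0], [0, 0, 0], 80], [[0, 0, 0], [0, 0, 0], 65], [[0, 0, 0], [0, 0, 0], 50], [[0, 0, 0], [0, 0, 0], 40], [[0, 0, 0], [0, 0, 0], 40], [[0, 0, 0], [0, 0, 0], 40]]'

```text
time: 19.45
tool_pos: [0.5538, 0.0721, 0.0398]
tool_rot: [0.001, 0.448, 0.894, 0.001]
contact_force: [-0.0, -1.6, 6.2]
gripper_width: 0.66
grasp_force: 64.4
```

Emit:
jog_arm --targets '[[[0, 0, -0.4], [0, 0, 0], 40], [[0, 0, -1.2], [0, 0, 0], 40], [[0, 0, -2.2], [0, 0, 0], 40], [[0, 0, -3.4], [0, 0, 0], 40], [[0, 0, -4.6], [0, 0, 0], 40], [[0, 0, -5.6], [0, 0, 0], 40], [[0, 0, -6.2], [0, 0, 0], 40], [[0, 0, -6.4], [0, 0, 0], 40]]'

```text
time: 20.45
tool_pos: [0.5528, 0.0722, 0.1994]
tool_rot: [0.001, 0.448, 0.894, 0.0]
contact_force: [-0.3, 1.0, -2.3]
gripper_width: 0.668
grasp_force: 64.2
```

```bash
python3 - <<'E'
from h import *
plan(*bay(-.0175),.15);plan(*bay(-.0965),.15)
E
```

```text
[9.22, 4.59, 1.97] [0.01, 0.01, -0.03]
[12.38, 4.58, 1.97] [0.01, 0.01, -0.03]
```

Emit:
jog_arm --targets '[[[0.6, 0.2, 0], [0, 0, 0], 40], [[2.2, 0.8, 0], [0, 0, 0], 40], [[4.4, 1.6, 0], [0, 0, 0], 40], [[6.6, 2.4, 0], [0, 0, 0], 40], [[8.8, 3.2, 0], [0, 0, 0], 40], [[10.8, 4, 0.3], [0, 0, 0], 40], [[12.1, 4.5, 1], [0, 0, 0], 40], [[12.38, 4.58, 1.6], [0, 0, 0], 40]]'

```text
time: 21.45
tool_pos: [0.4564, 0.3905, 0.1556]
tool_rot: [-0.001, 0.446, 0.895, -0.001]
contact_force: [0.2, -0.4, -2.1]
gripper_width: 0.66
grasp_force: 64.4
```

Emit:
jog_arm --targets '[[[0, 0, 0.1], [0, 0, 0], 40], [[0, 0, 0.4], [0, 0, 0], 40], [[0, 0, 0.4], [0, 0, 0], 40]]'

```text
time: 21.82
tool_pos: [0.4592, 0.3876, 0.1477]
tool_rot: [-0.0, 0.449, 0.894, -0.0]
contact_force: [0.1, 0.8, -2.7]
gripper_width: 0.661
grasp_force: 64.4
```

```bash
python3 - <<'E'
from h import *
s=state();t=s["tool_pos"];print(t,bay(-.0965))
B=bay(-.0965)
look("g3",[*B,.04],[[*t[:2],t[2]-.04]]+[[*(CAD+x*U+y*np.array([-U[1],U[0]])),.038] for x in(-.1375,.1375,-.057) for y in(-.041,.041)])
W=cloud("side",np.load("g3_side.npy")); m=(np.hypot(*(W[...,:2]-t[:2]).transpose(2,0,1))<.05)&(abs(W[...,2]-.13)<.02)
Q=W[m]; print(len(Q),cv2.minEnclosingCircle(Q[:,:2].astype(np.float32)))
E
```

```text
[0.45921839 0.38756645 0.14765776] [0.45942485 0.38856833]
341 ((0.45759326219558716, 0.3942645192146301), 0.028092585504055023)
```

View pics/g3.png

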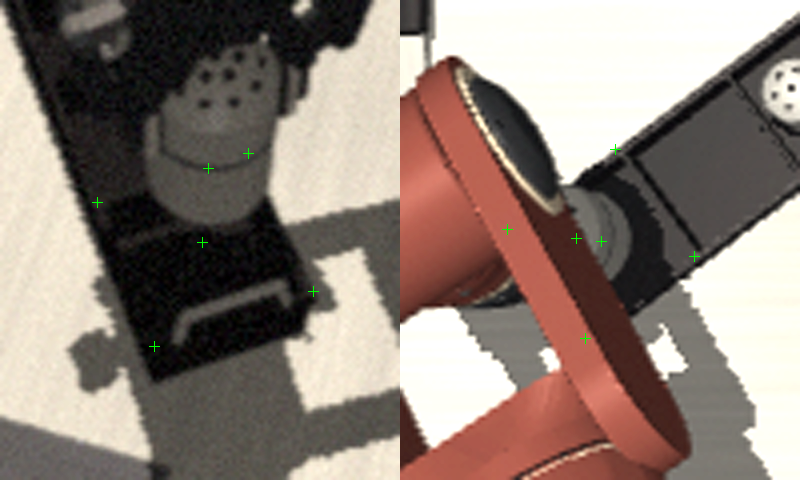

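In the side crop the held dredger sits inside the end wide bay, about 4 mm toward the loop. I'll correct by -0.12 along tool x and lower it.

Emit:
jog_arm --targets '[[[-0.12, 0, 0], [0, 0, 0], 40], [[-0.12, 0, 0.5], [0, 0, 0], 40], [[-0.12, 0, 1.3], [0, 0, 0], 40], [[-0.12, 0, 2.1], [0, 0, 0], 40], [[-0.12, 0, 2.9], [0, 0, 0], 40], [[-0.12, 0, 3.5], [0, 0, 0], 40], [[-0.12, 0, 3.9], [0, 0, 0], 40], [[-0.12, 0, 3.9], [0, 0, 0], 40]]'

```text
time: 22.92
tool_pos: [0.4603, 0.3859, 0.0496]
tool_rot: [-0.0, 0.448, 0.894, -0.001]
contact_force: [0.2, -0.3, -2.0]
gripper_width: 0.666
grasp_force: 64.4
```

Emit:
jog_arm --targets '[[[0, 0, 0.1], [0, 0, 0], 40], [[0, 0, 0.16], [0, 0, 0], 40], [[0, 0, 0.2], [0, 0, 0], 40], [[0, 0, 0.25], [0, 0, 0], 40], [[0, 0, 0.29], [0, 0, 0], 40], [[0, 0, 0.29], [0, 0, 0], 40]]'

```text
time: 23.68
tool_pos: [0.4607, 0.3861, 0.0432]
tool_rot: [-0.0, 0.448, 0.894, -0.0]
contact_force: [0.4, 0.8, -2.0]
gripper_width: 0.663
grasp_force: 64.4
```

Emit:
jog_arm --targets '[[[0, 0, 0.04], [0, 0, 0], 40], [[0, 0, 0.08], [0, 0, 0], 40], [[0, 0, 0.08], [0, 0, 0], 40]]'

```text
time: 24.05
tool_pos: [0.4609, 0.3863, 0.0428]
tool_rot: [-0.0, 0.448, 0.894, -0.0]
contact_force: [-4.0, -2.6, 6.4]
gripper_width: 0.66
grasp_force: 65.2
```

Emit:
jog_arm --targets '[[[0, 0, 0], [0, 0, 0], 72], [[0, 0, 0], [0, 0, 0], 85], [[0, 0, 0], [0, 0, 0], 100], [[0, 0, 0], [0, 0, 0], 100], [[0, 0, -0.4], [0, 0, 0], 100], [[0, 0, -1.4], [0, 0, 0], 100], [[0, 0, -3], [0, 0, 0], 100], [[0, 0, -5], [0, 0, 0], 100]]'

```text
time: 25.05
tool_pos: [0.4601, 0.3858, 0.167]
tool_rot: [-0.0, 0.448, 0.894, -0.001]
contact_force: [0.7, 1.2, 0.2]
gripper_width: 1.001
grasp_force: 0.0
```

```bash
python3 - <<'E'
from h import *
plan(*OBJ["A"],.2)
E
```

```text
[-19.45, -3.76, -1.31] [-0.01, -0.0, -0.03]
```

Emit:
jog_arm --targets '[[[-0.6, 0, -0.8], [0, 0, 0], 100], [[-2, -0.3, -1.3], [0, 0, 0], 100], [[-4, -0.7, -1.3], [0, 0, 0], 100], [[-6, -1.1, -1.3], [0, 0, 0], 100], [[-8, -1.5, -1.3], [0, 0, 0], 100], [[-10, -1.9, -1.3], [0, 0, 0], 100], [[-12, -2.3, -1.3], [0, 0, 0], 100], [[-14, -2.7, -1.3], [0, 0, 0], 100]]'

```text
time: 26.05
tool_pos: [0.6163, 0.063, 0.198]
tool_rot: [-0.001, 0.448, 0.894, -0.0]
contact_force: [1.3, 0.1, 0.1]
gripper_width: 1.002
grasp_force: 0.0
```

Emit:
jog_arm --targets '[[[-2, -0.4, 0], [0, 0, 0], 100], [[-3.8, -0.8, 0], [0, 0, 0], 100], [[-5, -1, 0], [0, 0, 0], 100], [[-5.43, -1.08, 0], [0, 0, 0], 100], [[-5.43, -1.08, 0], [0, 0, 0], 100], [[-5.43, -1.08, 0], [0, 0, 0], 100]]'

```text
time: 26.8
tool_pos: [0.6753, -0.0584, 0.1986]
tool_rot: [-0.0, 0.448, 0.894, 0.0]
contact_force: [0.4, -0.7, -1.0]
gripper_width: 1.0
grasp_force: 0.0
```

```bash
python3 - <<'E'
from h import *
print(state()["tool_pos"]);objs("top",grab_frame("top")[1]);objs("side",grab_frame("side")[1])
plan(*OBJ["A"],.038)
E
```

```text
[ 0.67529846 -0.0584302   0.19862142]
top [339. 128.] z 0.174 circ 0.7882 -0.0032 r 0.0094 mean [ 0.7871 -0.0032]
top [311. 178.] z 0.094 circ 0.6721 0.0631 r 0.0202 mean [0.6712 0.0631]
top [255. 209.] z 0.062 circ 0.5985 0.2018 r 0.0272 mean [0.5981 0.2001]
top [466. 246.] z 0.069 circ 0.5044 -0.3030 r 0.1026 mean [ 0.5038 -0.3052]
top [246. 215.] z 0.093 circ 0.5824 0.2223 r 0.0190 mean [0.5816 0.222 ]
top [227. 230.] z 0.092 circ 0.5476 0.2679 r 0.0190 mean [0.5465 0.2668]
top [178. 267.] z 0.096 circ 0.4609 0.3841 r 0.0294 mean [0.4603 0.3819]
top [164. 278.] z 0.063 circ 0.4367 0.4162 r 0.0278 mean [0.4351 0.4169]
side [8. 4.] z 0.082 circ 2.2309 -0.8254 r 0.0444 mean [ 2.2335 -0.816 ]
side [352. 128.] z 0.067 circ 0.5042 -0.3004 r 0.1029 mean [ 0.5031 -0.2999]
side [223. 161.] z 0.170 circ 0.7907 0.0011 r 0.0110 mean [0.7892 0.0029]
side [272. 166.] z 0.092 circ 0.6756 -0.0570 r 0.0294 mean [ 0.6734 -0.0493]
side [363. 180.] z 0.093 circ 0.4307 -0.0679 r 0.0314 mean [ 0.4302 -0.0627]
side [526. 223.] z 0.193 circ 0.0589 0.0074 r 0.0268 mean [0.0612 0.0145]
side [258. 196.] z 0.092 circ 0.6716 0.0667 r 0.0201 mean [0.671  0.0706]
side [276. 261.] z 0.091 circ 0.5658 0.2501 r 0.0475 mean [0.5624 0.2554]
side [547. 276.] z 0.199 circ 0.0711 0.2307 r 0.0263 mean [0.0701 0.2326]
side [306. 328.] z 0.096 circ 0.4610 0.3872 r 0.0293 mean [0.46   0.3922]
side [313. 349.] z 0.061 circ 0.4362 0.4223 r 0.0285 mean [0.4371 0.4224]
[-0.07, -0.02, 6.44] [0.0, -0.0, -0.02]
```

Emit:
jog_arm --targets '[[[-0.05, 0, 0.8], [0, 0, 0], 100], [[-0.05, 0, 1.8], [0, 0, 0], 100], [[-0.05, 0, 3], [0, 0, 0], 100], [[-0.05, 0, 4.2], [0, 0, 0], 100], [[-0.05, 0, 5.2], [0, 0, 0], 100], [[-0.05, 0, 6], [0, 0, 0], 100], [[-0.05, 0, 6.44], [0, 0, 0], 100], [[-0.05, 0, 6.44], [0, 0, 0], 100]]'

```text
time: 27.9
tool_pos: [0.6759, -0.0603, 0.0368]
tool_rot: [-0.001, 0.448, 0.894, -0.0]
contact_force: [0.0, -0.7, -0.6]
gripper_width: 1.002
grasp_force: 0.0
```

Emit:
jog_arm --targets '[[[0, 0, 0], [0, 0, 0], 80], [[0, 0, 0], [0, 0, 0], 65], [[0, 0, 0], [0, 0, 0], 50], [[0, 0, 0], [0, 0, 0], 40], [[0, 0, 0], [0, 0, 0], 40], [[0, 0, 0], [0, 0, 0], 40]]'

```text
time: 28.65
tool_pos: [0.6777, -0.0608, 0.0397]
tool_rot: [0.001, 0.448, 0.894, 0.0]
contact_force: [-0.6, 0.0, 5.2]
gripper_width: 0.661
grasp_force: 65.2
```

Emit:
jog_arm --targets '[[[0, 0, -0.4], [0, 0, 0], 40], [[0, 0, -1.2], [0, 0, 0], 40], [[0, 0, -2.2], [0, 0, 0], 40], [[0, 0, -3.4], [0, 0, 0], 40], [[0, 0, -4.6], [0, 0, 0], 40], [[0, 0, -5.6], [0, 0, 0], 40], [[0, 0, -6.2], [0, 0, 0], 40], [[0, 0, -6.4], [0, 0, 0], 40]]'

```text
time: 29.65
tool_pos: [0.6768, -0.0605, 0.1991]
tool_rot: [0.001, 0.448, 0.894, 0.0]
contact_force: [0.4, -0.1, -3.3]
gripper_width: 0.662
grasp_force: 64.5
```

```bash
python3 - <<'E'
from h import *
plan(*bay(-.0175),.15)
E
```

```text
[16.44, 3.8, 1.95] [0.01, 0.01, -0.03]
```

Emit:
jog_arm --targets '[[[0.5, 0.1, 0], [0, 0, 0], 40], [[1.8, 0.4, 0], [0, 0, 0], 40], [[3.6, 0.8, 0], [0, 0, 0], 40], [[5.6, 1.3, 0], [0, 0, 0], 40], [[7.6, 1.8, 0], [0, 0, 0], 40], [[9.6, 2.2, 0], [0, 0, 0], 40], [[11.4, 2.6, 0], [0, 0, 0], 40], [[13, 3, 0], [0, 0, 0], 40]]'

```text
time: 30.65
tool_pos: [0.5396, 0.2465, 0.196]
tool_rot: [-0.001, 0.448, 0.894, -0.001]
contact_force: [0.5, -0.6, -4.0]
gripper_width: 0.661
grasp_force: 64.5
```

Emit:
jog_arm --targets '[[[1.4, 0.3, 0], [0, 0, 0], 40], [[2.6, 0.6, 0], [0, 0, 0], 40], [[3.3, 0.76, 0], [0, 0, 0], 40], [[3.44, 0.8, 0.3], [0, 0, 0], 40], [[3.44, 0.8, 1], [0, 0, 0], 40], [[3.44, 0.8, 1.7], [0, 0, 0], 40], [[3.44, 0.8, 2], [0, 0, 0], 40], [[3.44, 0.8, 2], [0, 0, 0], 40]]'

```text
time: 31.65
tool_pos: [0.5063, 0.3248, 0.1464]
tool_rot: [-0.001, 0.448, 0.894, -0.001]
contact_force: [0.4, 0.3, -2.1]
gripper_width: 0.656
grasp_force: 64.6
```

```bash
python3 - <<'E'
from h import *
s=state();t=s["tool_pos"];print(t,bay(-.0175))
W=cloud("side",grab_frame("side")[1]); m=(np.hypot(*(W[...,:2]-t[:2]).transpose(2,0,1))<.05)&(abs(W[...,2]-.13)<.02)
Q=W[m]; c,r=cv2.minEnclosingCircle(Q[:,:2].astype(np.float32));v=np.array(c)-[.518,.3138]; print(len(Q),c,r,"along",v@[.603,-.798],"across",v@[.798,.603])
E
```

```text
[0.50627817 0.32483685 0.14637334] [0.50696824 0.32547612]
348 (0.5042569637298584, 0.33074527978897095) 0.02849530056118965 along -0.02180938414249419 across -0.0007489392308235449
```

Emit:
jog_arm --targets '[[[-0.06, 0, 0], [0, 0, 0], 40], [[-0.06, 0, 0.5], [0, 0, 0], 40], [[-0.06, 0, 1.3], [0, 0, 0], 40], [[-0.06, 0, 2.1], [0, 0, 0], 40], [[-0.06, 0, 2.9], [0, 0, 0], 40], [[-0.06, 0, 3.5], [0, 0, 0], 40], [[-0.06, 0, 3.9], [0, 0, 0], 40], [[-0.06, 0, 3.9], [0, 0, 0], 40]]'

```text
time: 32.7
tool_pos: [0.5071, 0.3242, 0.0493]
tool_rot: [-0.001, 0.448, 0.894, -0.001]
contact_force: [0.2, -0.4, -3.3]
gripper_width: 0.662
grasp_force: 64.6
```

Emit:
jog_arm --targets '[[[0, 0, 0.1], [0, 0, 0], 40], [[0, 0, 0.16], [0, 0, 0], 40], [[0, 0, 0.2], [0, 0, 0], 40], [[0, 0, 0.25], [0, 0, 0], 40], [[0, 0, 0.29], [0, 0, 0], 40], [[0, 0, 0.33], [0, 0, 0], 40], [[0, 0, 0.36], [0, 0, 0], 40], [[0, 0, 0.36], [0, 0, 0], 40]]'

```text
time: 33.7
tool_pos: [0.5076, 0.3245, 0.0427]
tool_rot: [-0.0, 0.448, 0.894, -0.0]
contact_force: [-4.5, -2.3, 6.9]
gripper_width: 0.659
grasp_force: 65.5
```

Seated. I'll release, rise and back away toward the open counter.

Emit:
jog_arm --targets '[[[0, 0, 0], [0, 0, 0], 72], [[0, 0, 0], [0, 0, 0], 85], [[0, 0, 0], [0, 0, 0], 100], [[0, 0, 0], [0, 0, 0], 100], [[0, 0, -0.4], [0, 0, 0], 100], [[0, 0, -1.4], [0, 0, 0], 100], [[0, 0, -3], [0, 0, 0], 100], [[0, 0, -5], [0, 0, 0], 100]]'

```text
time: 34.7
tool_pos: [0.5069, 0.324, 0.1671]
tool_rot: [-0.001, 0.448, 0.894, -0.001]
contact_force: [1.0, 0.1, -0.1]
gripper_width: 0.999
grasp_force: 0.0
```

Emit:
jog_arm --targets '[[[-1, -1, -1], [0, 0, 0], 100], [[-2.5, -2.2, -1.5], [0, 0, 0], 100], [[-4, -3.4, -1.5], [0, 0, 0], 100], [[-5.5, -4.6, -1.5], [0, 0, 0], 100], [[-7, -5.8, -1.5], [0, 0, 0], 100], [[-8, -6.6, -1.5], [0, 0, 0], 100], [[-8, -6.6, -1.5], [0, 0, 0], 100], [[-8, -6.6, -1.5], [0, 0, 0], 100]]'

```text
time: 35.7
tool_pos: [0.4952, 0.0658, 0.2044]
tool_rot: [0.0, 0.448, 0.894, 0.0]
contact_force: [-0.4, -0.0, -0.3]
gripper_width: 1.003
grasp_force: 0.0
```

```bash
python3 - <<'E'
from h import *
ps=[]
for n,x0,y0 in(("top",130,170),("side",200,190)):
    p,d=grab_frame(n); objs(n,d)
    ps.append(cv2.convertScaleAbs(cv2.resize(p[y0:y0+150,x0:x0+190-50,::-1],None,fx=2.8,fy=2.8,interpolation=cv2.INTER_CUBIC),alpha=1.5))
cv2.imwrite("pics/end.png",np.hstack(ps))
E
```

```text
top [339. 128.] z 0.173 circ 0.7895 -0.0035 r 0.0104 mean [ 0.7871 -0.0032]
top [311. 178.] z 0.093 circ 0.6721 0.0631 r 0.0198 mean [0.6709 0.063 ]
top [256. 209.] z 0.063 circ 0.5985 0.2005 r 0.0275 mean [0.5977 0.1997]
top [466. 246.] z 0.069 circ 0.5045 -0.3042 r 0.1028 mean [ 0.5037 -0.305 ]
top [246. 215.] z 0.093 circ 0.5826 0.2224 r 0.0190 mean [0.5817 0.2219]
top [227. 230.] z 0.093 circ 0.5478 0.2685 r 0.0194 mean [0.5466 0.2667]
top [204. 247.] z 0.096 circ 0.5060 0.3234 r 0.0290 mean [0.5059 0.3219]
top [178. 267.] z 0.096 circ 0.4608 0.3845 r 0.0291 mean [0.4603 0.3822]
top [373. 278.] z 0.095 circ 0.4297 -0.0710 r 0.0295 mean [ 0.4294 -0.0768]
top [164. 278.] z 0.062 circ 0.4354 0.4166 r 0.0274 mean [0.4351 0.417 ]
side [8. 4.] z 0.084 circ 2.2255 -0.8195 r 0.0437 mean [ 2.2327 -0.8134]
side [372. 135.] z 0.067 circ 0.4614 -0.2760 r 0.0663 mean [ 0.4396 -0.2795]
side [355. 129.] z 0.065 circ 0.4898 -0.2893 r 0.0259 mean [ 0.493  -0.2993]
side [223. 161.] z 0.170 circ 0.7917 0.0006 r 0.0119 mean [0.7893 0.003 ]
side [363. 181.] z 0.092 circ 0.4299 -0.0668 r 0.0318 mean [ 0.4301 -0.0625]
side [534. 230.] z 0.192 circ 0.0483 0.0174 r 0.0386 mean [0.0552 0.0275]
side [258. 196.] z 0.092 circ 0.6724 0.0660 r 0.0206 mean [0.6708 0.0704]
side [292. 297.] z 0.095 circ 0.5227 0.3146 r 0.1240 mean [0.5012 0.3373]
side [313. 349.] z 0.061 circ 0.4362 0.4227 r 0.0286 mean [0.4376 0.4228]
```

View pics/end.png

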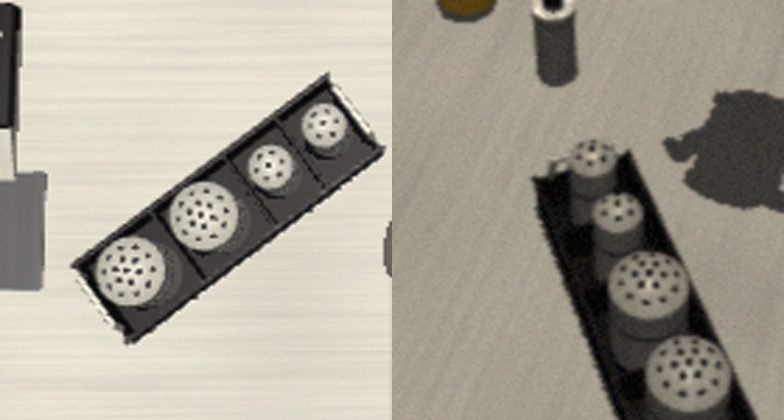

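The crop shows all four standing upright in their bays: dredgers at (130,270) and (203,215), shakers at (270,166) and (324,125). Their top heights match the bay floor, and the tins, pan and bottle haven't moved.

```bash
python3 -c "
from plant import *
print(job_done())"
```

```text
the job is handed in; nothing more can be done
None
```

I handed the job in at about 36 s: both dredgers stand in the wide bays and both shakers in the narrow ones, upright on the floor. The last pictures showed the tins, pan and bottle where they started; I never went near the turner and didn't measure it. No verdict came back.

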